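# Clear the phone cradle and hang up the handset

### The arm

A 6-joint arm with a two-finger parallel gripper is mounted at the origin on the work surface. World frame = base frame: x ahead of the robot, y to its left, z up, the work surface at z = 0. Lengths are in m, angles in rad, forces in N, time in s.
With the tool pointing down it reaches from about 0.325 to 0.925 m from the base axis. Payload 3.1 kg.
Tool frame: the origin (TCP) lies between the finger pads; the fingertips stand 14 mm ahead of it and the grasp point (between the pads) lies 5 mm behind it; x points along the fingers, y is the direction in which the jaws open and shut, and the axes are right-handed (so a half turn about x gives the same grasp; the last joint's range is limited). The gripper opens to 85 mm and grips with 20 to 120 N. Pads are 22 mm wide; open, the fingers measure 114 mm over their backs; the gripper's body (76 mm by 85 mm) begins 54 mm behind the grasp point. The pads swing forward as they close: fully open they stand 13 mm farther back than shut.
Start: joints at [-1.284, 0.217, 1.613, -0, 1.311, -0.112], TCP at [0.243, -0.576, 0.245] pointing down, gripper open.
Joint ranges: [-2.75, 2.75], [-0.78, 2.1], [0.31, 2.55], [-1.13, 4.27], [0.13, 2.63], [-2.58, 2.58]. Speed limits (rad/s): [2.79, 2.79, 3.14, 3.14, 3.14, 3.14].

### API

Orientations are given as [roll, pitch, yaw] about the fixed x, y, z axes, in that order (R = Rz(yaw) Ry(pitch) Rx(roll)).
In Python, from bench import bot, optics gives the robot as it stands.
- The arm moves only by the tool play_rows, never from a script. Its argument "rows" is text: rows parted by semicolons, each of 7 numbers parted by spaces: the turn, a rotation vector about the tool's x, y, z as a fraction of full scale, then the shift along the tool's x, y, z as a fraction of full scale, then the gripper's target within -1 to 1 (shut at 1, half-way at 0, fully open at -1). In form: rx ry rz tx ty tz grip; .... A call has 1 to 20 rows; each row is the pose to reach, as a shift and turn from the pose measured when the call began, along the tool's axes at that moment, turning the shorter way round; what a row does not reach only later rows make up. Full scale, the value 1, is 50 cm for a shift and pi rad for a turn. A row lasts 1/8 s, in which the tool goes at most 62.5 mm and 10.7 degrees, less where a joint would pass 70% of its speed; a pose out of reach is approached as far as the arm can. A call with a number of a shift or a turn outside -1 to 1 is refused whole. A call with a gripper value outside its range is refused whole. The fingers move at their own pace and stop on an object; "squeeze" is the grip in N (left out, the last holds). Time passes only in rows, so rows that repeat a pose let the fingers close. It gives the time, the measured TCP pose, the force and the opening at its end, in the units of the state.
- bot.get_obs(): the state, without advancing time (a new reading comes with each control period).
- optics.snapshot(name): name is "scene" or "top" or "wrist"; returns the picture (400x640x3 uint8, blue, green, red); there is no depth.
- optics.get_calibration(name): a dict with "fx", "fy", "cx", "cy" (pixels), "R" (3x3) and "t" (3): a world point X has camera coordinates R X + t. Camera axes: x right, y down, z forward; pixel columns grow to the right and rows downward; lengths in m; the calibration is good to about 2 mm. A picture is of the moment at which its call begins: read the wrist's pose just before it. get_calibration takes no time and is no camera call; for the wrist camera it gives the pose at the moment of the call.
- bot.job_done(): hands the job in, once; it reports no verdict.
The state is a dict: "clock": time; "joint_pos": joint angles; "qd": joint speeds; "effort": joint torques, N m; "position": TCP position; "orientation": TCP orientation; "contact_force": force on the tool from outside, world axes, zero at the start; "ft_torque": the same for the moment, N m; "gripper_width": finger opening in m.
Only numpy, scipy, OpenCV 4.12 (cv2) and the standard library are available. Lean on these libraries where they do the work, as an engineer would, in place of code of your own. Each camera call takes 0.05 s, during which the arm holds its last target. There are 200 camera calls.

### The job

Somebody has left the blue stapler lying in the sloping cradle of the cordless desk phone. Put the stapler inside the metal desk tray, then hang up the handset: lay it flat in the cradle, earpiece end (orange mark) uppermost, cups down between the guides and close against the bottom stop, keeping hold of it until it lies flat rather than dropping it. Leave the other things on the desk where they are.

Things in the scene. Friction and masses are not known exactly. Their poses are not given: they have to be found in the camera images.
- phone: Black cordless desk phone, fixed to the desk: a wedge 210 mm deep (x), 190 mm wide (y), 30 mm high at the front (-x) and 151 mm at the back, its face sloping 30 degrees down towards its front. Origin: centre of its underside, z up. Screen and white keys (up to 3 mm proud) on its right (-y) half, cradle on its left (+y) half; stands left or right on the desk
- cradle: Grey cradle on the phone's face, sloping 30 degrees. Origin: on the flat face where the handset rests, at its middle (0, 45, 90.6 mm in the phone's frame); x up the slope, y left across it, z square out of the face. Four guide ribs 10 mm high, 42 long, 5 thick, centred at x +-74, y +-30.5 mm, leave 56 mm between for the 48 mm cups; no ribs at x -50 to +50
- cradle_upper (a point): Point on the cradle face at x = +68 mm, under the middle of the earpiece cup when the handset is in place
- cradle_lower (a point): Point on the cradle face at x = -68 mm, under the middle of the mouthpiece cup when the handset is in place. Below it the bottom stop, a bar 16 mm high, has its upper face at x = -96 mm of the cradle; a handset touching it has its origin at x = -1, y = 0 +-4, z = 0 mm of the cradle
- handset: Loose black phone handset, 190 mm long (x), 48 mm wide (y), 42 mm high, 180 g or so, no cord, lying on the desk with its cups down. Origin: centre of its underside; +x to the earpiece end (orange mark on its back), z out of its back. Between its cups (54 mm long each) the handle, 36 mm wide, spans x -41 to +41 mm, 20 to 42 mm above the underside: grip it there across y
- handset_ear (a point): Middle of the underside of the earpiece cup, at x = +68 mm of the handset
- handset_mouth (a point): Middle of the underside of the mouthpiece cup, at x = -68 mm of the handset
- stapler: Loose blue stapler, 130 mm long (x), 36 mm wide (y), 47 mm high, 200 g or so, lying at first along the cradle on its base, nose (+x) up the slope, tail on the bottom stop. Origin: centre of its underside; z square out of its base. Its blue arm, 32 mm wide, from 25 to 47 mm above the underside, is the part to grip
- stapler_mid (a point): Middle of the stapler, 22 mm above its underside
- tray: Open steel desk tray, fixed to the desk, 210 x 170 mm (x, y), 45 mm high, walls and floor 5 mm. Origin: centre of its underside, z up. It stands on the other side of the desk from the phone and may be turned
- mouse: Bystander: black computer mouse, 100 x 58 x 32 mm; origin centre of underside
- switchbox: Bystander: dark network box, 70 x 105 x 26 mm; origin centre of underside
- mug: Bystander: blue mug, 82 mm across, 95 mm high; origin centre of underside
- adapter: Bystander: white plug-in adapter, 76 x 50 x 35 mm; origin at its underside
There are look-alikes about, which are no part of the job. There is more than one size of the stapler; the one meant has the size given above.

How it is judged:
By the outcome, as a careful person would: the job done as asked, in the order asked, and still so for the second after the job is handed in, with the robot touching nothing.
It also fails if it takes over 64 s, if anything falls off the work surface, if the arm or the gripper's body presses on something with over 40 N, if the wrist force passes 120 N, or if a joint passes its speed limit or range.

## Working session

There is one attempt and no reset: what is moved stays moved. The work goes in short steps, Python scripts to look and compute and a tool call to move; the robot and the scene stay as the last step left them, time stands still between calls to the robot, and variables do not carry over. Pictures are saved under pics/ and viewed, about 8 in all and at most 12, crops included, and the job is handed in when it is done.

Besides the shell and the picture viewer there is one more tool, called after "Call:" by a JSON object that holds its "fn" and its "kwargs". play_rows: Moves the arm, as the interface text tells. Its arguments: {"type":"object","properties":{"rows":{"type":"string"},"squeeze":{"type":"number"}},"required":["rows"]}

```bash
ls; mkdir -p pics
python3 - <<'E'
from bench import bot, optics
import cv2
o=bot.get_obs(); print(o)
for n in ("scene","top"):
    c=optics.get_calibration(n); print(n,c)
    cv2.imwrite(f"pics/{n}0.png",optics.snapshot(n))
E
```

```text
pics
{'clock': 0.0, 'joint_pos': array([-1.28420835e+00,  2.17744313e-01,  1.61495189e+00,  1.88746399e-05,
        1.31131115e+00, -1.12192820e-01]), 'qd': array([ 0.00153513,  0.00075524,  0.00038393, -0.00165118, -0.00081621,
        0.00083912]), 'effort': array([ 3.77945526e-04, -3.96844161e+01, -3.03854549e+01, -1.75030045e-04,
        9.64425533e-03, -4.61380012e-06]), 'position': array([ 0.24248806, -0.57518058,  0.24396508]), 'orientation': array([-1.69053902,  1.56838156,  1.84982956]), 'contact_force': array([-0.63992955, -0.71231876,  0.63378268]), 'ft_torque': array([ 0.00368701, -0.02854901, -0.02480991]), 'gripper_width': 0.0852932846726576}
scene {'fx': 368.7794057485642, 'fy': 368.7794057485642, 'cx': 317.9644973227151, 'cy': 202.41747415435196, 'R': array([[-0.01298777,  0.99969813,  0.02085567],
       [ 0.71111046,  0.02389768, -0.70267405],
       [-0.70296033,  0.00570452, -0.71120618]]), 't': array([-0.12187621, -0.32584034,  1.64814154])}
top {'fx': 458.8807085632668, 'fy': 458.8807085632668, 'cx': 318.4691889014813, 'cy': 202.19949184165705, 'R': array([[ 0.01652074, -0.99957828,  0.02388162],
       [-0.99383326, -0.01903568, -0.10923873],
       [ 0.10964726, -0.02192964, -0.99372862]]), 't': array([0.08113346, 0.5778304 , 1.507085  ])}
```

View pics/top0.png

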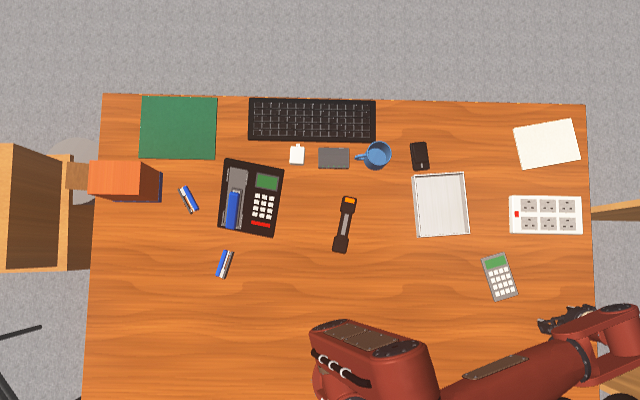

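View pics/scene0.png

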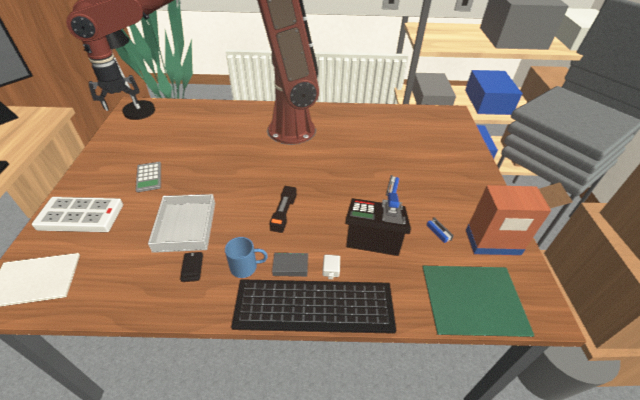

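The top view shows the phone at about (250,198) with the stapler in its cradle, the handset with its orange end at (348,201), and the tray at (441,205). Two look-alike staplers lie at (188,199) and (225,263). I'll crop in to get corners.

Run:
```python
import cv2
i=cv2.imread("pics/top0.png")
a=cv2.resize(i[150:260,205:365],None,fx=5,fy=5,interpolation=cv2.INTER_CUBIC)
cv2.imwrite("pics/topA.png",a)
```

```text
(no output)
```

View pics/topA.png

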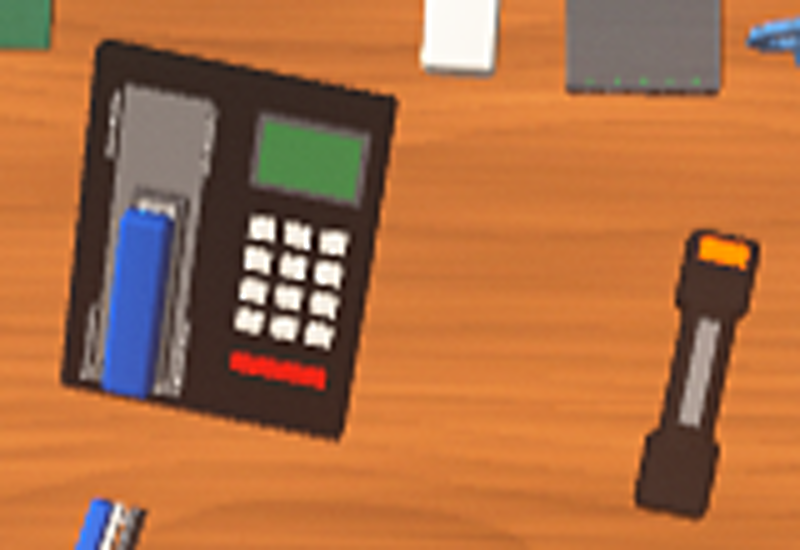

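```bash
cat > h.py <<'E'
import numpy as np
from scipy.optimize import least_squares
from scipy.spatial.transform import Rotation as Ro
def proj(c,X):
    p=np.asarray(X)@np.array(c["R"]).T+c["t"]; return np.c_[c["fx"]*p[:,0]/p[:,2]+c["cx"],c["fy"]*p[:,1]/p[:,2]+c["cy"]]
def pose(x,y,yaw,P): return np.asarray(P)@Ro.from_euler('z',yaw).as_matrix().T+[x,y,0]
def fit(views,x0):  # views: list of (cal,modelpts,pixels); returns x,y,yaw
    f=lambda v:np.concatenate([(proj(c,pose(*v,P))-px).ravel() for c,P,px in views])
    r=least_squares(f,x0,loss='soft_l1'); return r.x,f(r.x)
def T_cradle(ph):  # 4x4 cradle in world, ph=(x,y,yaw)
    T=np.eye(4);T[:3,:3]=Ro.from_euler('z',ph[2]).as_matrix()@Ro.from_euler('y',-30,degrees=True).as_matrix()
    T[:3,3]=pose(*ph,[[0,.045,.0906]])[0]; return T
def moverow(o,pos,R):  # row (turn+shift, fractions) from obs o to pose
    R0=Ro.from_euler('xyz',o["orientation"]); rv=(R0.inv()*Ro.from_matrix(R)).as_rotvec()/np.pi
    s=R0.inv().apply(np.asarray(pos)-o["position"])/.5
    return np.round(np.r_[rv,s],4)
def tool_R(xa,ya):  # from approach dir xa and jaw dir ya
    xa=xa/np.linalg.norm(xa); ya=ya-xa*(ya@xa); ya/=np.linalg.norm(ya); return np.c_[xa,ya,np.cross(xa,ya)]
E
python3 - <<'E'
from h import *
from bench import optics
c=optics.get_calibration("top")
z=lambda l:np.array(l)/5+[205,150]
ph=z([[100,42],[397,100],[342,440],[63,382]])
P=[[.105,.095,.151],[.105,-.095,.151],[-.105,-.095,.03],[-.105,.095,.03]]
v,r=fit([(c,P,ph)],[.6,.2,-.1]);print("phone",v,r.round(1))
hs=z([[690,230],[760,242],[705,518],[635,505]])
P=[[.095,.024,.042],[.095,-.024,.042],[-.095,-.024,.042],[-.095,.024,.042]]
h,r=fit([(c,P,hs)],[.6,0,-.1]);print("handset",h,r.round(1))
tr=[[413,175],[465,172],[470,236],[416,238]]
best=None
for L,W,y0 in((.105,.085,0),):
    P=[[L,W,.045],[L,-W,.045],[-L,-W,.045],[-L,W,.045]]
    t,r=fit([(c,P,tr)],[.6,-.2,0]);print("tray",t,r.round(1))
T=T_cradle(v);print(T.round(3))
s=z([[122,208],[170,212],[152,396],[103,388]])
# stapler arm top at height .047 above cradle plane: ray/plane
for h_ in(.047,):
  R=np.array(c["R"]);C=-R.T@c["t"]
  for p in s:
    d=R.T@[(p[0]-c["cx"])/c["fx"],(p[1]-c["cy"])/c["fy"],1]
    n=T[:3,2];k=((T[:3,3]+n*h_-C)@n)/(d@n);print("arm corner in cradle",(T[:3,:3].T@(C+k*d-T[:3,3])).round(4))
E
```

```text
phone [ 0.57478762  0.31290679 -0.18076312] [-0.3 -0.3  0.3  0.2  0.2 -0.1 -0.2  0.2]
handset [ 0.50226183  0.00406227 -0.1851205 ] [ 0.  -0.8  0.1 -0.3  0.1  0.7 -0.2  0.3]
tray [ 0.57279806 -0.31795836  0.05912498] [ 0.8  0.  -1.1  1.1 -1.2 -0.5  1.9 -0.3]
[[ 0.852  0.18  -0.492  0.583]
 [-0.156  0.984  0.09   0.357]
 [ 0.5    0.     0.866  0.091]
 [ 0.     0.     0.     1.   ]]
arm corner in cradle [0.0338 0.0136 0.047 ]
arm corner in cradle [ 0.0375 -0.0162  0.047 ]
arm corner in cradle [-0.0915 -0.0192  0.047 ]
arm corner in cradle [-0.0928  0.0126  0.047 ]
```

```bash
cat >> h.py <<'E'
PH=[.5748,.3129,-.1808]; HS=[.5023,.0041,-.1851]; TR=[.5728,-.3180,.0591]
def show(name,fn,scale=1.25):
    import cv2; from bench import optics
    c=optics.get_calibration(name); i=optics.snapshot(name); cv2.imwrite("pics/%s.png"%fn,i); return c,i
E
python3 - <<'E'
from h import *
from bench import bot
o=bot.get_obs();T=T_cradle(PH)
print(Ro.from_euler('xyz',o["orientation"]).as_matrix().round(2))
for s in(1,-1):
    R=tool_R(-T[:3,2],s*T[:3,1]); p=T[:3,3]+T[:3,:3]@[-.03,-.002,.19]
    print(s,p,moverow(o,p,R))
E
```

```text
[[-0.    0.39 -0.92]
 [ 0.   -0.92 -0.39]
 [-1.   -0.   -0.  ]]
1 [0.46352332 0.37695345 0.24014483] [-0.7917 -0.0642  0.2123  0.0116 -1.5834 -1.1468]
-1 [0.46352332 0.37695345 0.24014483] [ 0.18    0.1621  0.049   0.0116 -1.5834 -1.1468]
```

Call:
{"fn": "play_rows", "kwargs": {"rows": "-0.4 -0.03 0.1 -0.07 -0.71 -0.75 -1;-0.4 -0.03 0.1 -0.07 -0.71 -0.75 -1;-0.4 -0.03 0.1 -0.07 -0.71 -0.75 -1;-0.4 -0.03 0.1 -0.07 -0.71 -0.75 -1;-0.4 -0.03 0.1 -0.07 -0.71 -0.75 -1;-0.4 -0.03 0.1 -0.07 -0.71 -0.75 -1;-0.4 -0.03 0.1 -0.07 -0.71 -0.75 -1;-0.4 -0.03 0.1 -0.07 -0.71 -0.75 -1;-0.4 -0.03 0.1 -0.07 -0.71 -0.75 -1;-0.4 -0.03 0.1 -0.07 -0.71 -0.75 -1;-0.4 -0.03 0.1 -0.07 -0.71 -0.75 -1;-0.4 -0.03 0.1 -0.07 -0.71 -0.75 -1", "squeeze": 40}}

```text
clock: 1.6
position: [0.4497, -0.1037, 0.2796]
orientation: [0.647, 1.267, -0.831]
contact_force: [0.2, -0.1, 0.6]
gripper_width: 0.0852
```

Run:
```python
from h import *
from bench import bot
o=bot.get_obs();T=T_cradle(PH);print(o["clock"],o["position"],o["joint_pos"])
R=tool_R(-T[:3,2],T[:3,1]); p=T[:3,3]+T[:3,:3]@[-.03,-.002,.19]
print(p,moverow(o,p,R))
```

```text
1.6 [ 0.44970539 -0.10365286  0.27960038] [-0.27950536 -0.33377615  2.09724463 -0.17491352  1.12282706 -0.31679895]
[0.46352332 0.37695345 0.24014483] [-0.3937 -0.0393  0.1056 -0.1317  0.1216 -0.948 ]
```

Call:
{"fn": "play_rows", "kwargs": {"rows": "-0.394 -0.039 0.106 -0.132 0.122 -0.948 -1;-0.394 -0.039 0.106 -0.132 0.122 -0.948 -1;-0.394 -0.039 0.106 -0.132 0.122 -0.948 -1;-0.394 -0.039 0.106 -0.132 0.122 -0.948 -1;-0.394 -0.039 0.106 -0.132 0.122 -0.948 -1;-0.394 -0.039 0.106 -0.132 0.122 -0.948 -1;-0.394 -0.039 0.106 -0.132 0.122 -0.948 -1;-0.394 -0.039 0.106 -0.132 0.122 -0.948 -1;-0.394 -0.039 0.106 -0.132 0.122 -0.948 -1;-0.394 -0.039 0.106 -0.132 0.122 -0.948 -1;-0.394 -0.039 0.106 -0.132 0.122 -0.948 -1;-0.394 -0.039 0.106 -0.132 0.122 -0.948 -1"}}

```text
clock: 3.1
position: [0.464, 0.3757, 0.2407]
orientation: [0.002, 1.047, -0.179]
contact_force: [0.2, 0.3, -0.1]
gripper_width: 0.0851
```

Run:
```python
from h import *
from bench import bot
import cv2
o=bot.get_obs();T=T_cradle(PH);print(o["clock"],o["position"],o["joint_pos"])
R=tool_R(-T[:3,2],T[:3,1]); p=T[:3,3]+T[:3,:3]@[-.03,-.002,.031]
print(p,moverow(o,p,R))
c,i=show("wrist","w1"); print(c)
# overlay: cradle ribs, face, stapler outline
Q=lambda P:(T[:3,:3]@np.array(P).T).T+T[:3,3]
def poly(P,col):
    cv2.polylines(i,[np.int32(proj(c,Q(P))*16)],True,col,1,cv2.LINE_AA,4)
for sx in(-.074,.074):
  for sy in(-.0305,.0305): poly([[sx+a*.021,sy+b*.0025,.01] for a,b in((1,1),(1,-1),(-1,-1),(-1,1))],(0,255,0))
poly([[-.03+a*.065,-.002+b*.016,.047] for a,b in((1,1),(1,-1),(-1,-1),(-1,1))],(0,255,255))
cv2.imwrite("pics/w1o.png",i)
```

```text
3.1 [0.46402522 0.37571256 0.24065224] [ 0.75982031  0.0229176   1.91316075 -0.52094546  0.94567026 -0.37538692]
[0.54172748 0.36265804 0.10244679] [-3.000e-04  0.000e+00 -3.000e-04  3.182e-01  2.000e-03 -1.800e-03]
{'fx': 328.9318341701634, 'fy': 328.9318341701634, 'cx': 319.2172995436118, 'cy': 199.05539106430115, 'R': array([[ 0.18024639,  0.98362015,  0.00162578],
       [ 0.65015463, -0.12037949,  0.75020513],
       [ 0.73811259, -0.13416476, -0.66120316]]), 't': array([-0.45447571, -0.40030156,  0.01530415])}
```

View pics/w1o.png

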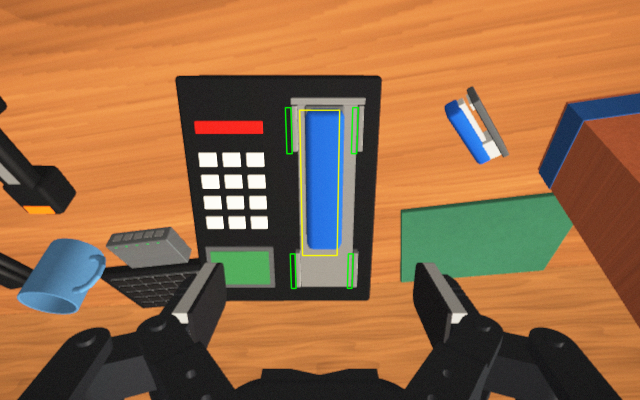

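The view confirms the plan. The cradle ribs lie about 4 px right of my overlay, and the stapler arm spans (305–343, 108–250). I'll refine the phone pose from a zoomed crop.

Run:
```python
import cv2
i=cv2.imread("pics/w1.png")
cv2.imwrite("pics/w1z.png",cv2.resize(i[70:305,170:390],None,fx=2.5,fy=2.5,interpolation=cv2.INTER_CUBIC))
```

```text
(no output)
```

View pics/w1z.png

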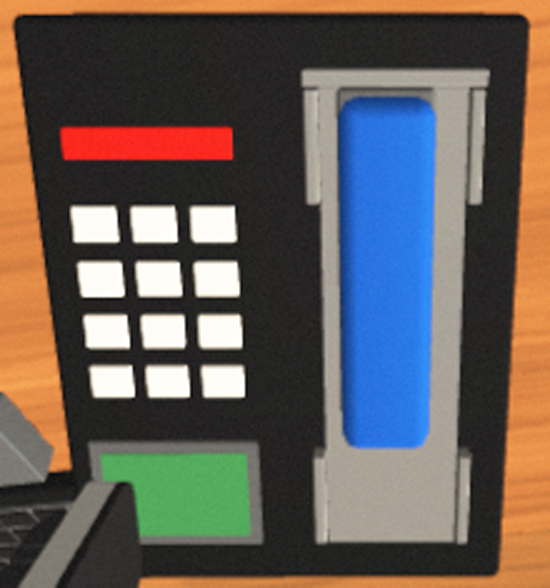

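Run:
```python
from h import *
from bench import optics
c=optics.get_calibration("wrist");ct=optics.get_calibration("top")
z=lambda l:np.array(l)/2.5+[170,70]
C0=T_cradle([0,0,0])
P=[[-.053,-.033,.01],[-.053,.033,.01],[.053,-.033,.01],[.053,.033,.01],[.095,-.033,.01],[.095,.033,.01]]
P=np.array(P)@C0[:3,:3].T+C0[:3,3]
P=np.r_[P,[[-.105,-.095,.03],[-.105,.095,.03],[.105,.095,.151]]]
px=z([[307,204],[483,204],[316,450],[470,450],[318,543],[467,543],[15,16],[529,16],[497,575]])
v,r=fit([(c,P,px)],[.575,.313,-.18]);print("wrist only",v,r.reshape(-1,2).round(1).tolist())
T=T_cradle(v);R=np.array(c["R"]);C=-R.T@c["t"];n=T[:3,2]
for p in z([[342,97],[436,97],[430,447],[343,447]]):
    d=R.T@[(p[0]-c["cx"])/c["fx"],(p[1]-c["cy"])/c["fy"],1]
    k=((T[:3,3]+n*.047-C)@n)/(d@n);print((T[:3,:3].T@(C+k*d-T[:3,3])).round(4))
```

```text
wrist only [ 0.57461974  0.31942803 -0.17959271] [[-0.0, 0.6], [-0.5, 0.4], [-0.8, 2.8], [0.7, 2.6], [-0.6, 0.2], [0.5, 0.1], [-2.6, -0.8], [1.5, -1.2], [1.6, 1.8]]
[-0.0946 -0.0179  0.047 ]
[-0.0945  0.012   0.047 ]
[0.0295 0.0126 0.047 ]
[ 0.0294 -0.0193  0.047 ]
```

```bash
sed -i 's/^PH=[^;]*;/PH=[.5746,.3194,-.1796];/' h.py
python3 - <<'E'
from h import *
from bench import bot,optics
o=bot.get_obs();T=T_cradle(PH);c=optics.get_calibration("wrist")
R0=Ro.from_euler('xyz',o["orientation"]).as_matrix()
C=-np.array(c["R"]).T@c["t"];print("cam in tool",R0.T@(C-o["position"]),"axes",(R0.T@np.array(c["R"]).T).round(3))
R=tool_R(-T[:3,2],T[:3,1])
for z in(.08,.031):
  print(moverow(o,T[:3,3]+T[:3,:3]@[-.032,-.003,z],R))
E
```

```text
cam in tool [-0.12881638  0.00084169 -0.08210826] axes [[-0.    -0.319  0.948]
 [ 1.    -0.     0.   ]
 [ 0.     0.948  0.319]]
[-6.000e-04  1.000e-04 -2.000e-04  2.189e-01  1.210e-02 -8.200e-03]
[-6.000e-04  1.000e-04 -2.000e-04  3.169e-01  1.200e-02 -8.200e-03]
```

Call:
{"fn": "play_rows", "kwargs": {"rows": "0 0 0 0.11 0.012 -0.008 -1;0 0 0 0.21 0.012 -0.008 -1;0 0 0 0.219 0.012 -0.008 -1;0 0 0 0.219 0.012 -0.008 -1"}}

```text
clock: 3.65
position: [0.5158, 0.3727, 0.1445]
orientation: [0.003, 1.047, -0.179]
contact_force: [0.7, -0.1, 0.7]
gripper_width: 0.085
```

Run:
```python
from h import *
from bench import bot
import cv2
o=bot.get_obs();T=T_cradle(PH);print(T[:3,:3].T@(o["position"]-T[:3,3]))
c,i=show("wrist","w2")
Q=lambda P:(T[:3,:3]@np.array(P).T).T+T[:3,3]
def poly(P,col): cv2.polylines(i,[np.int32(proj(c,Q(P))*16)],True,col,1,cv2.LINE_AA,4)
for sx in(-.074,):
  for sy in(-.0305,.0305): poly([[sx+a*.021,sy+b*.0025,.01] for a,b in((1,1),(1,-1),(-1,-1),(-1,1))],(0,255,0))
poly([[-.0325+a*.0625,-.003+b*.016,.047] for a,b in((1,1),(1,-1),(-1,-1),(-1,1))],(0,255,255))
cv2.imwrite("pics/w2o.png",i)
R=tool_R(-T[:3,2],T[:3,1]);print(moverow(o,Q([[-.032,-.003,.031]])[0],R))
```

```text
[-0.03137098 -0.0031043   0.08037674]
[-0.0008  0.0002 -0.0002  0.0988  0.0002 -0.0013]
```

View pics/w2o.png

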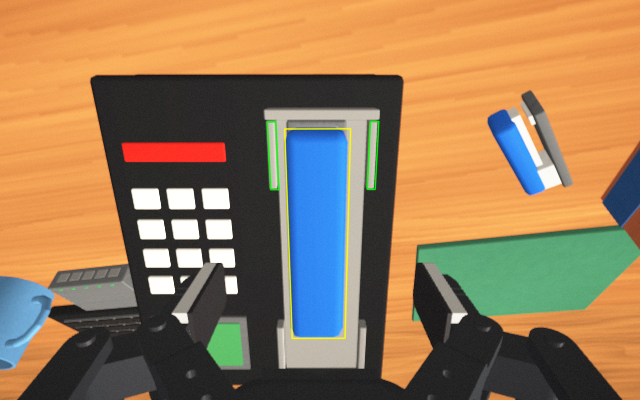

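Overlay and ribs now agree, with the stapler centred between the fingers (318 against 320). Descending and gripping.

Call:
{"fn": "play_rows", "kwargs": {"rows": "0 0 0 0.06 0 -0.001 -1;0 0 0 0.098 0 -0.001 -1;0 0 0 0.098 0 -0.001 -1;0 0 0 0.098 0 -0.001 1;0 0 0 0.098 0 -0.001 1;0 0 0 0.098 0 -0.001 1;0 0 0 0.098 0 -0.001 1;0 0 0 0.098 0 -0.001 1;0 0 0 0.098 0 -0.001 1;0 0 0 0.098 0 -0.001 1", "squeeze": 40}}

```text
clock: 4.95
position: [0.54, 0.3694, 0.1041]
orientation: [0.007, 1.044, -0.175]
contact_force: [-5.0, -1.0, 5.1]
gripper_width: 0.0312
```

Call:
{"fn": "play_rows", "kwargs": {"rows": "0 0 0 -0.05 0 0 1;0 0 0 -0.15 0 0 1;0 0 0 -0.25 0 0 1;0 0 0 -0.3 0 0 1;0 0 0 -0.3 0 0 1"}}

```text
clock: 5.58
position: [0.4658, 0.3838, 0.2357]
orientation: [0.014, 1.042, -0.167]
contact_force: [0.9, 0.4, -2.1]
gripper_width: 0.0314
```

Run:
```python
from h import *
from bench import bot
o=bot.get_obs();print(o["clock"],o["position"],o["contact_force"],o["gripper_width"],o["joint_pos"])
for y,f in((.03,.5),(TR[1],1)):
  R=tool_R(np.array([0,0,-1.]),np.array([np.cos(1.39),np.sin(1.39),0]))
  print(y,moverow(o,[.5,y,.28] if f<1 else [TR[0],y,.28],R))
```

```text
5.575 [0.46583642 0.38375166 0.2357212 ] [ 0.86353871  0.42370665 -2.09311736] 0.031391653068061506 [ 0.76849236  0.04085167  1.9059728  -0.5294393   0.93305665 -0.35711426]
0.03 [-1.000e-04  1.682e-01 -2.300e-03  1.680e-02 -6.833e-01  2.142e-01]
-0.318 [-1.0000e-04  1.6820e-01 -2.3000e-03  1.4750e-01 -1.3422e+00  4.4750e-01]
```

Call:
{"fn": "play_rows", "kwargs": {"rows": "0 0.168 0 0.017 -0.683 0.214 1;0 0.168 0 0.017 -0.683 0.214 1;0 0.168 0 0.017 -0.683 0.214 1;0 0.168 0 0.017 -0.683 0.214 1;0 0.168 0 0.017 -0.683 0.214 1;0 0.168 0 0.017 -0.683 0.214 1;0 0.168 0 0.017 -0.683 0.214 1;0 0.168 0 0.017 -0.683 0.214 1"}}

```text
clock: 6.58
position: [0.4994, 0.0298, 0.2778]
orientation: [1.929, 1.563, 1.748]
contact_force: [0.3, 0.2, -3.0]
gripper_width: 0.0314
```

Run:
```python
from h import *
from bench import bot
o=bot.get_obs();print(o["clock"],o["position"],o["gripper_width"],o["joint_pos"])
R=tool_R(np.array([0,0,-1.]),np.array([np.cos(1.39),np.sin(1.39),0]))
print(moverow(o,[TR[0],TR[1],.2],R))
```

```text
6.575 [0.49939022 0.02983995 0.27783554] 0.031361477230187264 [-0.08512533 -0.07944622  1.86556137  0.00771829  1.35750751 -1.47640925]
[-1.000e-04 -9.000e-04 -2.300e-03  1.501e-01 -6.590e-01  2.702e-01]
```

Call:
{"fn": "play_rows", "kwargs": {"rows": "0 0 0 0.01 -0.659 0.27 1;0 0 0 0.01 -0.659 0.27 1;0 0 0 0.01 -0.659 0.27 1;0 0 0 0.01 -0.659 0.27 1;0 0 0 0.15 -0.659 0.27 1;0 0 0 0.15 -0.659 0.27 1;0 0 0 0.15 -0.659 0.27 1;0 0 0 0.15 -0.659 0.27 1;0 0 0 0.15 -0.659 0.27 1"}}

```text
clock: 7.7
position: [0.5738, -0.3164, 0.2014]
orientation: [1.696, 1.564, 1.518]
contact_force: [0.5, 0.6, -2.3]
gripper_width: 0.0317
```

Run:
```python
from h import *
from bench import bot
import cv2
o=bot.get_obs();print(o["clock"],o["position"],o["gripper_width"],o["joint_pos"])
c,i=show("wrist","w3")
cv2.polylines(i,[np.int32(proj(c,pose(*TR,[[a*.105,b*.085,.045] for a,b in((1,1),(1,-1),(-1,-1),(-1,1))])))],True,(0,255,0),1)
cv2.imwrite("pics/w3o.png",i)
R=tool_R(np.array([0,0,-1.]),np.array([np.cos(1.39),np.sin(1.39),0]))
print(moverow(o,[TR[0],TR[1],.04],R))
```

```text
7.7 [ 0.57381487 -0.31637577  0.20141948] 0.03165287606680503 [-0.61355471  0.31887632  1.57262326  0.0062269   1.25381167 -2.00752642]
[ 6.000e-04 -3.000e-04 -2.200e-03  3.228e-01 -5.800e-03 -1.100e-03]
```

View pics/w3o.png

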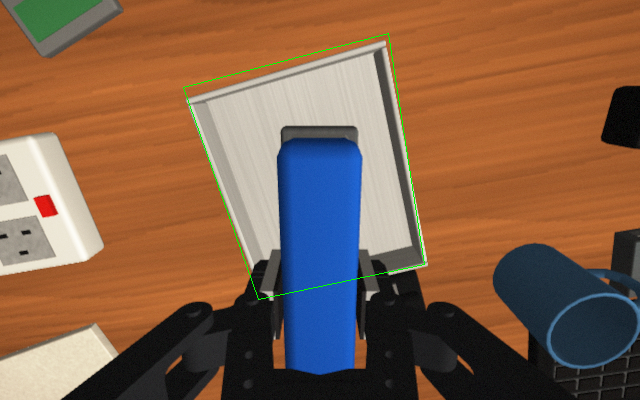

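The tray sits about 5 mm farther out than the top view estimate, and the stapler hangs well inside the rim. Lowering it.

Call:
{"fn": "play_rows", "kwargs": {"rows": "0 0 0 0.1 0 0.008 1;0 0 0 0.2 0 0.008 1;0 0 0 0.28 0 0.008 1;0 0 0 0.31 0 0.008 1;0 0 0 0.318 0 0.008 1;0 0 0 0.322 0 0.008 1;0 0 0 0.322 0 0.008 1"}}

```text
clock: 8.62
position: [0.5793, -0.3172, 0.0431]
orientation: [0.997, 1.565, 0.818]
contact_force: [-0.4, -0.3, -2.6]
gripper_width: 0.0312
```

Call:
{"fn": "play_rows", "kwargs": {"rows": "0 0 0 0.006 0 0 1;0 0 0 0.012 0 0 1;0 0 0 0.012 0 0 1"}}

```text
clock: 9.0
position: [0.5804, -0.3179, 0.0385]
orientation: [0.624, 1.564, 0.445]
contact_force: [0.7, 1.0, 2.5]
gripper_width: 0.0311
```

Contact felt. Opening and retreating.

Call:
{"fn": "play_rows", "kwargs": {"rows": "0 0 0 0 0 0 -1;0 0 0 0 0 0 -1;0 0 0 0 0 0 -1;0 0 0 0 0 0 -1;0 0 0 -0.06 0 0 -1;0 0 0 -0.16 0 0 -1;0 0 0 -0.28 0 0 -1;0 0 0 -0.4 0 0 -1;0 0 0 -0.46 0 0 -1;0 0 0 -0.46 0 0 -1"}}

```text
clock: 10.25
position: [0.5808, -0.3198, 0.2731]
orientation: [0.03, 1.558, -0.148]
contact_force: [0.1, -0.8, -0.5]
gripper_width: 0.0858
```

Run:
```python
from h import *
from bench import bot
import cv2
o=bot.get_obs();print(o["clock"],o["position"],o["gripper_width"],o["joint_pos"])
c,i=show("wrist","w4")
m=cv2.inRange(cv2.cvtColor(i,cv2.COLOR_BGR2HSV),(105,150,90),(125,255,255));n,_,st,ce=cv2.connectedComponentsWithStats(m);print([(s.tolist(),e.round().tolist()) for s,e in zip(st[1:],ce[1:]) if s[4]>200])
a=-.1851+np.pi/2
R=tool_R(np.array([0,0,-1.]),np.array([np.cos(a),np.sin(a),0]))
print(moverow(o,[.49,.0041,.22],R))
```

```text
10.25 [ 0.58076228 -0.3197595   0.27308428] 0.08577595557332925 [-0.61160145  0.26888863  1.49823083  0.00585811  1.36299901 -2.00488282]
[([307, 104, 29, 112, 3024], [321.0, 158.0])]
[ 2.000e-03  4.100e-03 -1.000e-04  1.026e-01  6.051e-01 -2.951e-01]
```

Call:
{"fn": "play_rows", "kwargs": {"rows": "0 0 0 0.1 0.605 -0.295 -1;0 0 0 0.1 0.605 -0.295 -1;0 0 0 0.1 0.605 -0.295 -1;0 0 0 0.1 0.605 -0.295 -1;0 0 0 0.1 0.605 -0.295 -1;0 0 0 0.1 0.605 -0.295 -1;0 0 0 0.1 0.605 -0.295 -1;0 0 0 0.1 0.605 -0.295 -1;0 0 0 0.1 0.605 -0.295 -1"}}

```text
clock: 11.42
position: [0.4888, 0.004, 0.2191]
orientation: [0.31, 1.563, 0.13]
contact_force: [0.5, -0.1, 0.2]
gripper_width: 0.0855
```

Run:
```python
from h import *
from bench import bot,optics
import cv2
o=bot.get_obs();print(o["clock"],o["position"],o["joint_pos"])
c,i=show("wrist","w5")
ct,it=show("top","top1")
b=cv2.resize(it[160:250,400:480],(266,300),interpolation=cv2.INTER_CUBIC)
j=cv2.resize(i[:300,200:460],None,fx=2,fy=2,interpolation=cv2.INTER_CUBIC)
k=np.zeros((600,800,3),np.uint8);k[:,:520]=j;k[:300,530:796]=b
cv2.imwrite("pics/w5z.png",k)
```

```text
11.425 [0.48877899 0.00396895 0.21908403] [-0.1368052  -0.0579434   1.95825935  0.00215563  1.23382385 -1.52798212]
```

View pics/w5z.png

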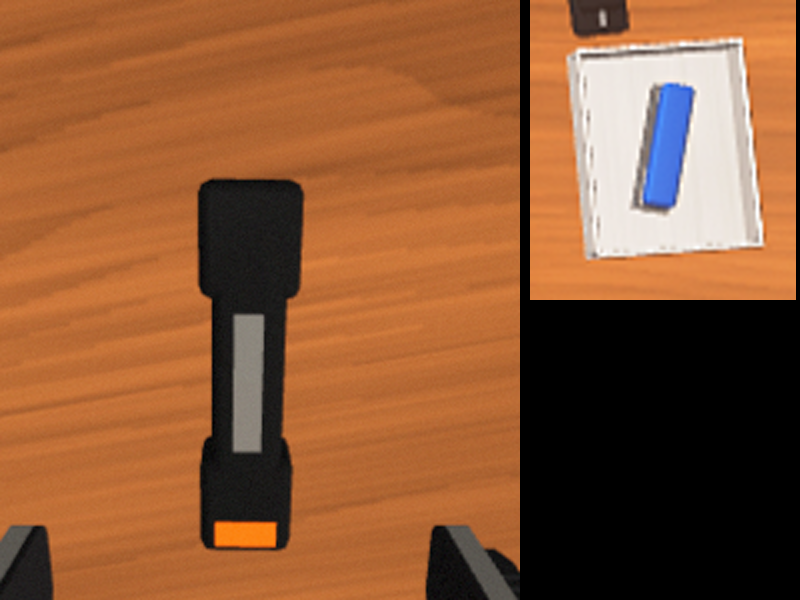

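The stapler lies flat in the tray (inset). The handset has its mouth end at zoomed y=182 and its orange end at y=548.

Run:
```python
from h import *
from bench import bot,optics
o=bot.get_obs();c=optics.get_calibration("wrist")
z=lambda l:np.array(l)/2+[200,0]
P=[[-.095,-.024,.042],[-.095,.024,.042],[.095,.024,.042],[.095,-.024,.042],[-.041,-.024,.042],[-.041,.024,.042],[.041,-.024,.042],[.041,.024,.042]]
h,r=fit([(c,P,z([[198,182],[302,182],[291,548],[202,548],[199,296],[300,296],[203,440],[290,440]]))],HS);print(h,r.reshape(-1,2).round(1).tolist())
a=h[2]+np.pi/2
R=tool_R(np.array([0,0,-1.]),np.array([np.cos(a),np.sin(a),0]))
print(moverow(o,pose(*h,[[0,0,.035]])[0],R))
```

```text
[ 0.50258603  0.0079038  -0.18561673] [[-1.1, -4.5], [1.5, -4.2], [0.2, 0.8], [-0.2, 0.7], [-0.6, -0.3], [0.3, -0.0], [-1.4, 8.3], [2.4, 8.5]]
[ 0.0016  0.0025 -0.0008  0.369   0.0116  0.0228]
```

Call:
{"fn": "play_rows", "kwargs": {"rows": "0 0 0 0.1 0.012 0.023 -1;0 0 0 0.2 0.012 0.023 -1;0 0 0 0.3 0.012 0.023 -1;0 0 0 0.37 0.012 0.023 -1;0 0 0 0.383 0.012 0.023 -1;0 0 0 0.383 0.012 0.023 -1;0 0 0 0.383 0.012 0.023 1;0 0 0 0.383 0.012 0.023 1;0 0 0 0.383 0.012 0.023 1;0 0 0 0.383 0.012 0.023 1;0 0 0 0.383 0.012 0.023 1;0 0 0 0.383 0.012 0.023 1;0 0 0 0.383 0.012 0.023 1", "squeeze": 50}}

```text
clock: 13.15
position: [0.5042, 0.0079, 0.0294]
orientation: [0.245, 1.56, 0.065]
contact_force: [-0.0, -1.1, 6.7]
gripper_width: 0.0351
```

Call:
{"fn": "play_rows", "kwargs": {"rows": "0 0 0 -0.05 0 0 1;0 0 0 -0.15 0 0 1;0 0 0 -0.25 0 0 1;0 0 0 -0.37 0 0 1;0 0 0 -0.45 0 0 1;0 0 0 -0.48 0 0 1;0 0 0 -0.48 0 0 1"}}

```text
clock: 14.02
position: [0.5015, 0.0078, 0.2692]
orientation: [0.241, 1.56, 0.06]
contact_force: [-1.1, 0.2, -3.2]
gripper_width: 0.0352
```

Run:
```python
from h import *
from bench import bot
o=bot.get_obs();print(o["clock"],o["position"],o["gripper_width"],o["contact_force"])
T=T_cradle(PH);R=tool_R(-T[:3,2],T[:3,1])
print(moverow(o,T[:3,3]+T[:3,:3]@[.006,0,.15],R))
```

```text
14.025 [0.50152993 0.00780427 0.26921603] 0.035240921491971194 [-1.11216166  0.17289184 -3.19771757]
[-4.000e-04 -1.633e-01 -8.000e-04  9.220e-02  7.290e-01 -1.086e-01]
```

Call:
{"fn": "play_rows", "kwargs": {"rows": "0 -0.163 0 -0.05 0.729 -0.11 1;0 -0.163 0 -0.05 0.729 -0.11 1;0 -0.163 0 -0.05 0.729 -0.11 1;0 -0.163 0 -0.05 0.729 -0.11 1;0 -0.163 0 -0.05 0.729 -0.11 1;0 -0.163 0 0.092 0.729 -0.109 1;0 -0.163 0 0.092 0.729 -0.109 1;0 -0.163 0 0.092 0.729 -0.109 1;0 -0.163 0 0.092 0.729 -0.109 1;0 -0.163 0 0.092 0.729 -0.109 1"}}

```text
clock: 15.28
position: [0.5144, 0.3756, 0.2247]
orientation: [0.007, 1.047, -0.175]
contact_force: [0.7, -0.8, -1.0]
gripper_width: 0.035
```

```bash
cat > pk.py <<'E'
from h import *
from bench import bot
import cv2,sys
o=bot.get_obs();T=T_cradle(PH)
R0=Ro.from_euler('xyz',o["orientation"]).as_matrix()
print(o["clock"],"tcp in cradle",(T[:3,:3].T@(o["position"]-T[:3,3])).round(4),"F in cradle",(T[:3,:3].T@o["contact_force"]).round(1))
R=tool_R(-T[:3,2],T[:3,1])
for t in([.006,0,.055],[.006,0,.038]):print(t,moverow(o,T[:3,3]+T[:3,:3]@t,R))
if len(sys.argv)>1:
    c,i=show("wrist",sys.argv[1])
    for sx in(-.074,):
      for sy in(-.0305,.0305): cv2.polylines(i,[np.int32(proj(c,np.array([[sx+a*.021,sy+b*.0025,.01] for a,b in((1,1),(1,-1),(-1,-1),(-1,1))])@T[:3,:3].T+T[:3,3]))],True,(0,255,0),1)
    cv2.imwrite("pics/%so.png"%sys.argv[1],i)
E
python3 pk.py w6
```

```text
15.275 tcp in cradle [ 0.007  -0.0005  0.1508] F in cradle [ 0.2 -0.7 -1.3]
[0.006, 0, 0.055] [-1.100e-03  1.000e-04 -8.000e-04  1.916e-01  5.000e-04 -2.100e-03]
[0.006, 0, 0.038] [-1.100e-03  1.000e-04 -8.000e-04  2.256e-01  4.000e-04 -2.100e-03]
```

View pics/w6o.png

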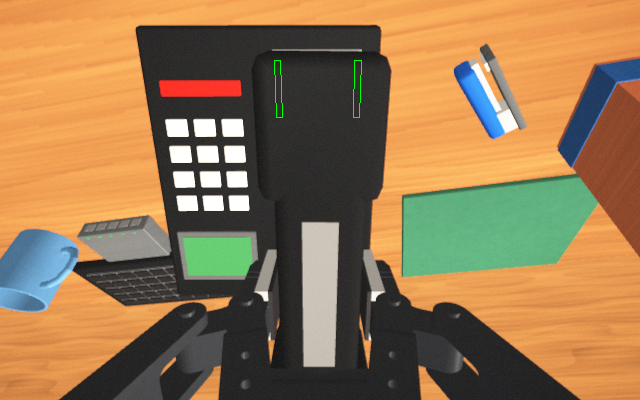

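The mouthpiece cup spans columns 254–390 (centre 322), while the cradle and stop are centred near 317. Allowing for the camera offset, I need to shift about 2 mm towards -y. Lowering to just above the ribs.

Call:
{"fn": "play_rows", "kwargs": {"rows": "-0.001 0 -0.001 0.08 -0.004 -0.002 1;-0.001 0 -0.001 0.15 -0.004 -0.002 1;-0.001 0 -0.001 0.192 -0.004 -0.002 1;-0.001 0 -0.001 0.192 -0.004 -0.002 1;-0.001 0 -0.001 0.192 -0.004 -0.002 1"}}

```text
clock: 15.95
position: [0.5612, 0.3658, 0.1432]
orientation: [0.003, 1.045, -0.178]
contact_force: [0.1, 0.8, -1.6]
gripper_width: 0.0351
```

```bash
python3 pk.py w7
python3 - <<'E'
import cv2
from bench import optics
i=cv2.imread("pics/w7o.png")[:260,180:460]
i=cv2.resize(i,None,fx=1.6,fy=1.6,interpolation=cv2.INTER_CUBIC)
t=optics.snapshot("top");cv2.imwrite("pics/top2.png",t)
t=cv2.resize(t[150:250,210:290],(330,412),interpolation=cv2.INTER_CUBIC)
import numpy as np
k=np.zeros((416,800,3),np.uint8);k[:,:448]=i[:416];k[:412,460:790]=t
cv2.imwrite("pics/w7z.png",k)
E
```

```text
15.95 tcp in cradle [ 0.0077 -0.0018  0.0563] F in cradle [-0.8  0.8 -1.4]
[0.006, 0, 0.055] [-0.0005  0.0007 -0.0003  0.0025  0.0035 -0.0035]
[0.006, 0, 0.038] [-0.0005  0.0007 -0.0003  0.0365  0.0035 -0.0036]
```

View pics/w7z.png

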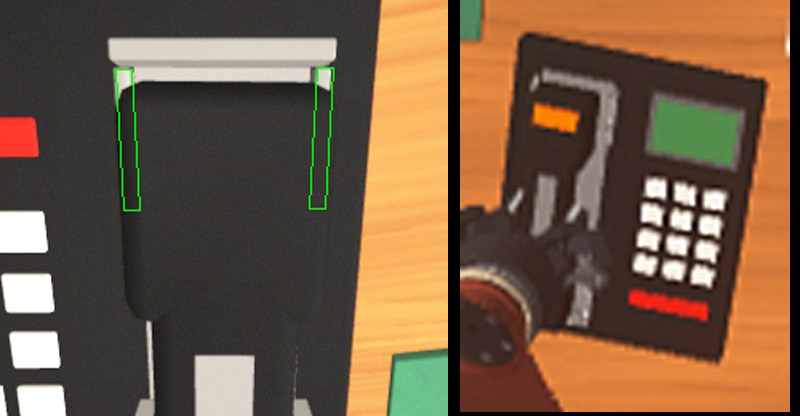

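The cup sits about 1 mm left of the stop bar's centre (225 against 222 zoomed), with a gap to the stop. Trimming 1 mm, then lowering to contact.

Call:
{"fn": "play_rows", "kwargs": {"rows": "0 0 0 0 -0.002 0 1;0 0 0 0.02 -0.002 0 1;0 0 0 0.035 -0.002 0 1;0 0 0 0.045 -0.002 0 1;0 0 0 0.048 -0.002 0 1;0 0 0 0.05 -0.002 0 1"}}

```text
clock: 16.8
position: [0.5734, 0.3631, 0.1217]
orientation: [0.004, 1.045, -0.176]
contact_force: [0.6, 0.1, -2.1]
gripper_width: 0.0356
```

```bash
python3 pk.py
```

```text
16.8 tcp in cradle [ 0.0078 -0.0023  0.0314] F in cradle [-0.6  0.2 -2.1]
[0.006, 0, 0.055] [-0.0004  0.0008 -0.0005 -0.0472  0.0046 -0.0035]
[0.006, 0, 0.038] [-0.0004  0.0008 -0.0005 -0.0132  0.0045 -0.0036]
```

Call:
{"fn": "play_rows", "kwargs": {"rows": "0 0 0 0.003 0 0 1;0 0 0 0.005 0 0 1;0 0 0 0.006 0 0 1"}}

```text
clock: 17.18
position: [0.5744, 0.3631, 0.1204]
orientation: [0.003, 1.044, -0.177]
contact_force: [-10.1, -1.1, 8.1]
gripper_width: 0.0355
```

```bash
python3 pk.py
```

```text
17.175 tcp in cradle [ 0.008  -0.002   0.0298] F in cradle [-4.4 -2.9 11.9]
[0.006, 0, 0.055] [-0.0005  0.0009 -0.0004 -0.0503  0.0041 -0.0038]
[0.006, 0, 0.038] [-0.0005  0.0009 -0.0004 -0.0163  0.0041 -0.0039]
```

Face contact at the expected height. Easing off slightly and sliding down towards the stop.

Call:
{"fn": "play_rows", "kwargs": {"rows": "0 0 0 -0.002 0 0 1;0 0 0 -0.002 0 -0.004 1;0 0 0 -0.002 0 -0.008 1;0 0 0 -0.002 0 -0.01 1;0 0 0 -0.002 0 -0.01 1"}}

```text
clock: 17.8
position: [0.5695, 0.3639, 0.1185]
orientation: [0.003, 1.045, -0.178]
contact_force: [-0.0, -0.4, -2.1]
gripper_width: 0.0353
```

```bash
python3 pk.py
```

```text
17.8 tcp in cradle [ 0.0027 -0.0021  0.0306] F in cradle [-1.  -0.4 -1.8]
[0.006, 0, 0.055] [-0.0005  0.0008 -0.0003 -0.0487  0.0043  0.0067]
[0.006, 0, 0.038] [-0.0005  0.0008 -0.0003 -0.0147  0.0043  0.0066]
```

Call:
{"fn": "play_rows", "kwargs": {"rows": "0 0 0 0 0 -0.003 1;0 0 0 0 0 -0.006 1;0 0 0 0 0 -0.008 1;0 0 0 0 0 -0.008 1"}}

```text
clock: 18.3
position: [0.5659, 0.3645, 0.1163]
orientation: [0.003, 1.045, -0.178]
contact_force: [0.2, 0.5, -1.2]
gripper_width: 0.0354
```

```bash
python3 pk.py
```

```text
18.3 tcp in cradle [-0.0016 -0.0022  0.0306] F in cradle [-0.5  0.6 -1.1]
[0.006, 0, 0.055] [-0.0004  0.0007 -0.0002 -0.0488  0.0044  0.0152]
[0.006, 0, 0.038] [-0.0004  0.0007 -0.0002 -0.0148  0.0044  0.0152]
```

Call:
{"fn": "play_rows", "kwargs": {"rows": "0 0 0 0 0 -0.003 1;0 0 0 0 0 -0.006 1;0 0 0 0 0 -0.006 1"}}

```text
clock: 18.68
position: [0.5649, 0.365, 0.1164]
orientation: [0.003, 1.042, -0.177]
contact_force: [5.5, -2.7, 1.1]
gripper_width: 0.035
```

```bash
python3 pk.py
```

```text
18.675 tcp in cradle [-0.0024 -0.0018  0.0312] F in cradle [ 5.7 -1.7 -2. ]
[0.006, 0, 0.055] [-0.0001  0.0017 -0.0005 -0.0475  0.0038  0.0171]
[0.006, 0, 0.038] [-0.0001  0.0017 -0.0005 -0.0135  0.0037  0.0169]
```

Stop contact felt (+6 N up the slope). Now seating it flat on the face with the tilt corrected.

Call:
{"fn": "play_rows", "kwargs": {"rows": "0 0.0015 0 0.002 0 0.001 1;0 0.0015 0 0.004 0 0 1;0 0.0015 0 0.0045 0 0 1;0 0.0015 0 0.0045 0 0 1"}}

```text
clock: 19.18
position: [0.5657, 0.365, 0.1153]
orientation: [0.004, 1.046, -0.177]
contact_force: [-4.4, -2.3, 5.2]
gripper_width: 0.0355
```

```bash
python3 pk.py
```

```text
19.175 tcp in cradle [-0.0023 -0.0017  0.0299] F in cradle [-0.8 -3.   6.5]
[0.006, 0, 0.055] [-0.0005  0.0002 -0.0004 -0.0503  0.0035  0.0167]
[0.006, 0, 0.038] [-0.0005  0.0002 -0.0004 -0.0163  0.0035  0.0167]
```

Flat on the face with a 6.5 N normal force. Releasing and retreating along the normal.

Call:
{"fn": "play_rows", "kwargs": {"rows": "0 0 0 0 0 0 -0.3;0 0 0 0 0 0 -0.6;0 0 0 0 0 0 -1;0 0 0 0 0 0 -1;0 0 0 0 0 0 -1;0 0 0 -0.04 0 0 -1;0 0 0 -0.12 0 0 -1;0 0 0 -0.22 0 0 -1;0 0 0 -0.3 0 0 -1;0 0 0 -0.32 0 0 -1;0 0 0 -0.32 0 0 -1"}}

```text
clock: 20.55
position: [0.4867, 0.3794, 0.2546]
orientation: [0.006, 1.046, -0.174]
contact_force: [0.3, 0.2, 0.3]
gripper_width: 0.0857
```

```bash
python3 pk.py w8
python3 - <<'E'
import cv2,numpy as np
from h import *; from bench import optics
T=T_cradle(PH);c=optics.get_calibration("wrist")
i=cv2.imread("pics/w8.png")
for z in(.042,):
  P=np.array([[-.001+a*.095,b*.024,z] for a,b in((1,1),(1,-1),(-1,-1),(-1,1))])@T[:3,:3].T+T[:3,3]
  cv2.polylines(i,[np.int32(proj(c,P))],True,(0,255,255),1)
t=optics.snapshot("top");cv2.imwrite("pics/top3.png",t)
s=optics.snapshot("scene")
k=np.zeros((590,800,3),np.uint8);k[:,:400]=cv2.resize(i[60:296,200:360],(400,590),interpolation=cv2.INTER_CUBIC)
k[:290,410:790]=cv2.resize(t[140:270,270:440],(380,290));k[295:590,410:790]=cv2.resize(s[150:260,310:450],(380,295),interpolation=cv2.INTER_CUBIC)
cv2.imwrite("pics/w8z.png",k)
E
```

```text
20.55 tcp in cradle [-0.0022 -0.0016  0.1907] F in cradle [0.4 0.2 0.2]
[0.006, 0, 0.055] [-0.0006  0.0005 -0.0008  0.2714  0.0026  0.0159]
[0.006, 0, 0.038] [-0.0006  0.0005 -0.0008  0.3054  0.0025  0.0159]
```

View pics/w8z.png

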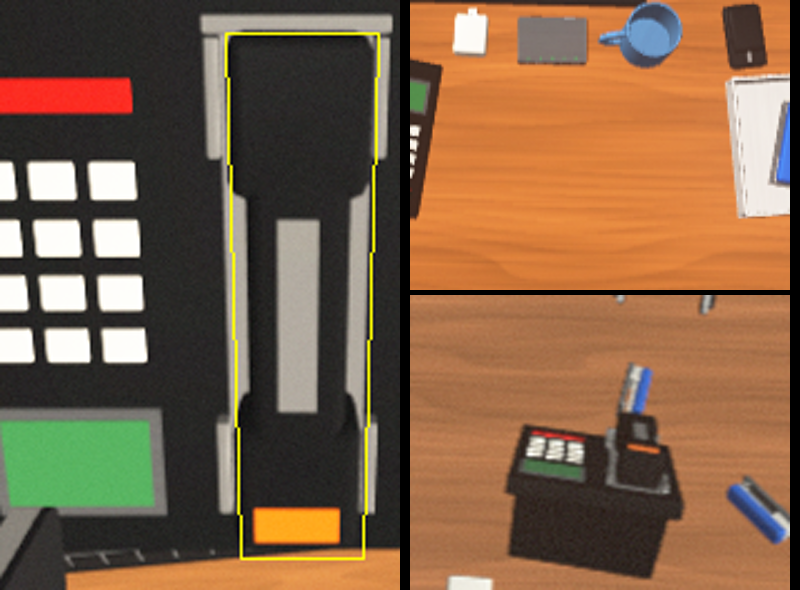

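```bash
python3 -c "
from bench import bot
print(bot.job_done(), bot.get_obs()['clock'])"
```

```text
the job is handed in; nothing more can be done
the job is handed in; nothing more can be done
```

I moved the blue stapler from the cradle into the desk tray first, then hung up the handset and handed the job in. The robot's clock read about 20.6 s just before the last pictures, against the 64 s limit.

**Stapler:** the top view after release showed it lying flat, well inside the tray walls. I opened the gripper only after feeling it touch the tray floor.

**Handset:** it went in with the earpiece end uppermost. I slid it down until I felt the bottom stop (about 6 N). I then seated it flat on the face (about 6.5 N, at the expected height) and only then released it. The last wrist picture matches the predicted seat outline, with the cups between the guides and the mouthpiece end at the stop. The gripper had backed off and was reading almost no force.

**Other objects:** in the last top view crop, the mug, switch box, adapter and mouse appear where they were. The arm did not go near the look-alike staplers.

**Disagreements:**
- The top camera placed the phone and handset 4–6 mm off in y, and the tray about 5 mm off in x, compared with the wrist camera. I went by the wrist camera and by touch.
- The handset outline fitted about 4 mm short along its length, and contact with the stop came about 3 mm lower than predicted. Contact, not the picture, set its final position.

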